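# Fill the seasoning caddy for lemon-garlic fish

### The arm

A 7-joint arm with a two-finger parallel gripper is mounted at the origin on a cart in front of the work surface, level with it; the furniture and walls round the work are solid. World frame = base frame: x ahead of the robot, y to its left, z up, the work surface at z = 0. Lengths are in m, angles in rad, forces in N, time in s.
With the tool pointing down it reaches from about 0.35 to 0.9 m from the base axis. Payload 8.1 kg.
Tool frame: the origin (TCP) lies at the very end of the fingers, on their centre line; the grasp point (between the pads) lies 19 mm behind it (arm.tcp_to_grasp is the z of the grasp point in the tool frame, in m); z points along the fingers, y is the line along which they close (so a half turn about z gives the same grasp; the last joint's range is limited). The gripper opens to 92 mm and grips with 3 to 60 N. Pads are 19 mm wide; open, the fingers measure 130 mm over their backs; the gripper's body (75 mm by 190 mm) begins 47 mm behind the grasp point.
Start: joints at [1.088, 0.434, 0.025, 1.573, -0.012, 1.134, -0.075], TCP at [0.232, -0.58, 0.227] pointing down, gripper open.
Joint ranges: [-2.62, 2.62], [-0.44, 2.09], [-1.27, 1.32], [0.08, 2.57], [-1.32, 4.46], [0.12, 2], [-2.74, 2.74]. Speed limits (rad/s): [2.22, 2.22, 3.01, 3.01, 3.14, 3.14, 3.14].

### API

Orientations are given as a rotation vector (axis times angle).
In Python, from cell import readout, vision, sign_off, arm gives the robot as it stands. The module is installed in compiled form; this text tells all that it offers.
- The arm moves only by the shell command python3 -m creep 'ROWS' [FORCE]. ROWS is JSON, a list of rows, each a list of 5 numbers: the shift along the tool's x, y, z in units of 4 cm (1.0 is 4 cm), then the turn about the tool's z in units of 4 degrees (1.0 is 4 degrees), then the opening, from 0 (shut) to 1 (fully open). A call has 1 to 12 rows; each row shifts and turns the commanded pose from where the row before left it, along the tool's axes as they then stand; what a row does not reach is not made up. A row lasts 1/8 s, in which the tool goes at most 62.5 mm and 10.7 degrees, less where a joint would pass 70% of its speed; a pose out of reach is approached as far as the arm can. A call with a number of a shift or a turn outside -1 to 1 is refused whole. A call with a gripper value outside its range is refused whole. The fingers move at their own pace and stop on an object; FORCE is the grip in N (left out, the last holds). Time passes only in rows, so rows that do not move let the fingers close. It gives the time, the measured TCP pose, the force, the opening and the grip force at its end, in the units of the state.
- readout.observe(): the state, without advancing time (a new reading comes with each control period).
- vision.get_image(name): name is "scene" or "top" or "wrist"; returns a dict with "pixels" (400x640x3 uint8, blue, green, red), "z_map" (400x640 float32, m along the optical axis (not along the pixel's ray), 0 where there is no reading), "camera_matrix" (3x3 intrinsics, pixels), "position" and "rotation" of the camera in the world. Camera axes: x right, y up, looking along -z (the intrinsics and any distortion apply to the point x, -y, -z); pixel columns grow to the right and rows downward; lengths in m; the calibration is good to about 2 mm. A picture is of the moment at which its call begins.
- sign_off(): hands the job in; it is judged then, once.
The state is a dict: "clock": time; "joints": joint angles; "dq": joint speeds; "joint_efforts": joint torques, N m; "position": TCP position; "ee_rot": TCP orientation; "force": force on the tool from outside, world axes, zero at the start; "ft_torque": the same for the moment, N m; "width": opening from 0.0 (shut) to 1.0 (fully open); "gripper_force": force on a finger pad.
Only numpy, scipy, OpenCV 4.12 (cv2) and the standard library are available. Lean on these libraries where they do the work, as an engineer would, in place of code of your own. Each camera call takes 0.05 s, during which the arm holds its last target. There are 200 camera calls.

### The job

Fill the grey seasoning caddy: stand the blue-capped salt shaker in the middle of the blue pad and the wooden mill in the middle of the brown pad, and set the lemon down, the same side up as it lies, in the middle of the yellow pad and the garlic bulb, stem end up, in the middle of the white pad. Never tip the shaker or the mill over, and leave the lime and the red kitchen timer where they are; the food on the cutting board is not part of this.

Things in the scene. Friction and masses are not known exactly. Their poses are not given: they have to be found in the camera images.
- shaker: Salt shaker of clear glass with a wide blue cap, 95 mm tall; the cap is the top 33 mm and is about 50 mm across (slightly narrower at its lower edge). Stands upright at the start. Origin at the centre of its underside, z up. About 120 g.
- mill: Brown wooden mill, 170 mm tall, foot 58 mm across; its rounded head spans heights 123 to 159 mm, is 49 mm across and does not turn; a 12 mm metal knob is on top. Stands upright at the start. Origin at the centre of its underside, z up. About 180 g.
- lemon: Yellow lemon on the bare worktop (not the one on the cutting board at the left), lying: 71 mm long along its own x, 53 mm wide along its own y, 51 mm high. Origin at the centre of its underside, z up. About 85 g.
- garlic: Whole whitish garlic bulb on the bare worktop (not the one on the cutting board at the left) with its stem end up, 56 mm across and 56 mm high. Origin at the centre of its underside, z up. About 34 g.
- lime: Green lime, 53 x 46 x 48 mm, loose. Does not belong in the caddy. Origin at the centre of its underside.
- timer: Kitchen timer, red dome on a white base, 66 mm across, 57 mm high, loose. Does not belong in the caddy. Origin at the centre of its underside.
- pad_blue: Blue pad, round, 68 mm across, 3 mm thick, fixed in the middle of one bay of the grey caddy (which bay varies). Origin at the centre of its underside, 5 mm above the worktop: a thing set on it stands at 8 mm. The caddy is a fixed, low, square tray, 198 mm a side, with two bays by two.
- pad_brown: Dark brown wooden pad, round, 68 mm across, 3 mm thick, fixed in the middle of one bay of the grey caddy (which bay varies). Origin at the centre of its underside, 5 mm above the worktop: a thing set on it stands at 8 mm. Its x and y axes run parallel to the caddy's walls, as do those of all pads. Pad centres are 96.5 mm apart.
- pad_yellow: Yellow pad, round, 68 mm across, 3 mm thick, fixed in the middle of one bay of the grey caddy (which bay varies). Origin at the centre of its underside, 5 mm above the worktop: a thing set on it stands at 8 mm. Each bay is 91 mm square inside; outer walls and the cross of dividers are 5 mm thick, tops 18 mm above the worktop.
- pad_white: White pad, round, 68 mm across, 3 mm thick, fixed in the middle of one bay of the grey caddy (which bay varies). Origin at the centre of its underside, 5 mm above the worktop: a thing set on it stands at 8 mm. A steel carrying loop sticks out 20 mm at two opposite sides of the caddy, lower than its walls.
There are look-alikes about, which are no part of the job. There is more than one size of the shaker; the one meant has the size given above.

How it is judged:
At the end, for the whole second after the job is handed in: Shaker, mill, lemon, garlic rest on the blue, brown, yellow, white pad: origin within 15 mm of the pad centre sideways, under 16 mm high; shaker and mill upright to 0.15 rad, lemon and garlic right way up to 0.35 rad; lime and timer within 20 mm of their start (horizontal distance between shaker and pad_blue below 0.015 m and height (world z) of each of shaker, mill, lemon, garlic below 0.016 m and angle between each of shaker, mill's own z axis and vertical below 0.15 rad and linear speed of each of shaker, mill, lemon, garlic below 0.02 m/s and horizontal distance between mill and pad_brown below 0.015 m and horizontal distance between lemon and pad_yellow below 0.015 m and angle between each of lemon, garlic's own z axis and vertical below 0.35 rad and horizontal distance between garlic and pad_white below 0.015 m and distance of each of lime, timer from where it was at the start of the episode below 0.02 m); the robot touches nothing.
It fails at once if the lime is moved by more than 20 mm (distance of lime from where it was at the start of the episode above 0.02 m).
It fails at once if the timer is moved by more than 20 mm (distance of timer from where it was at the start of the episode above 0.02 m).
It fails at once if the shaker is tipped by more than 35 degrees (angle between shaker's own z axis and vertical above 0.61 rad).
It fails at once if the mill is tipped by more than 35 degrees (angle between mill's own z axis and vertical above 0.61 rad).
It also fails if it takes over 112 s, if anything falls off the work surface, if the arm or the gripper's body presses on something with over 40 N, if the wrist force passes 120 N, or if a joint passes its speed limit or range.

## Working session

There is one attempt and no reset: what is moved stays moved. The work goes in short steps, Python scripts to look and compute and a shell command to move; the robot and the scene stay as the last step left them, time stands still between calls to the robot, and variables do not carry over. Pictures are saved under pics/ and viewed, at most 14 in all, crops included, and the job is handed in when it is done.

```bash
mkdir -p pics
cat > h.py <<'E'
import numpy as np, cv2
from cell import readout, vision
def grab(n,save=None):
    d=vision.get_image(n); np.savez('/tmp/%s.npz'%n,**d)
    if save: cv2.imwrite('pics/'+save,d['pixels'])
    return d
def load(n): return np.load('/tmp/%s.npz'%n)
def ray(d,u,v):
    K=d['camera_matrix'];R=np.array(d['rotation'])
    if R.shape!=(3,3): R=cv2.Rodrigues(R)[0]
    c=np.array([(u-K[0,2])/K[0,0],-(v-K[1,2])/K[1,1],-1.0])
    return np.array(d['position']),R@c
def onz(d,u,v,z):
    p,r=ray(d,u,v); return p+r*(z-p[2])/r[2]
def cloud(d):
    K=d['camera_matrix'];R=np.array(d['rotation'])
    if R.shape!=(3,3): R=cv2.Rodrigues(R)[0]
    v,u=np.mgrid[:400,:640];Z=d['z_map']
    c=np.stack([(u-K[0,2])/K[0,0]*Z,-(v-K[1,2])/K[1,1]*Z,-Z],-1)
    return c@R.T+np.array(d['position'])
E
python3 - <<'E'
from h import *
for n in ['top','scene']:
    d=grab(n,n+'0.png'); print(n,d['position'],d['rotation'],d['camera_matrix'])
print(readout.observe())
E
```

```text
top [0.31098956 0.14759493 1.06157745] [ 0.16492273 -0.14098306 -1.54544006] [[436.37671236   0.         315.72883651]
 [  0.         436.37671236 197.43254007]
 [  0.           0.           1.        ]]
scene [0.16269104 0.75209621 0.87647558] [ 0.24751311 -0.90488143 -2.48123499] [[452.02242964   0.         309.63083942]
 [  0.         452.02242964 194.49396679]
 [  0.           0.           1.        ]]
{'clock': 0.1, 'joints': array([ 1.08839842,  0.43515482,  0.02498262,  1.57400422, -0.01158438,
        1.13401389, -0.07510184]), 'dq': array([-0.0008964 , -0.00227275, -0.0007599 , -0.00190505, -0.00014922,
       -0.00455723,  0.00018083]), 'joint_efforts': array([ 3.11163138e-03, -6.69122815e+01,  9.87823494e-01, -3.15148008e+01,
       -6.07301993e-02,  3.73498618e-02,  7.56106328e-05]), 'position': array([ 0.2314766 , -0.58005522,  0.22602336]), 'ee_rot': array([-3.08378921e+00, -5.92634308e-01,  6.51889305e-04]), 'force': array([-0.26087559,  1.09915174,  0.12594906]), 'ft_torque': array([ 0.01421962, -0.01665039,  0.04125637]), 'gripper_force': 0.0, 'width': 0.9986433748311597}
```

View pics/top0.png

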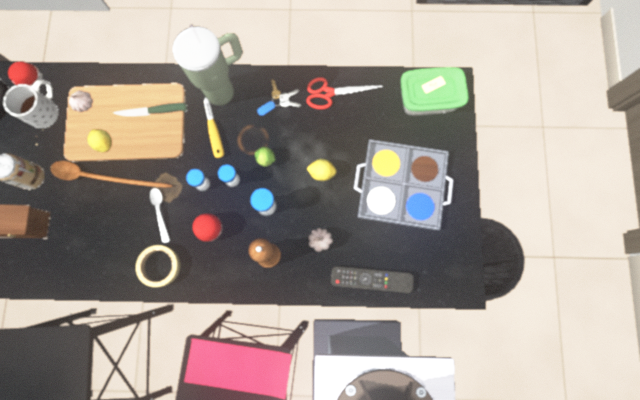

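View pics/scene0.png

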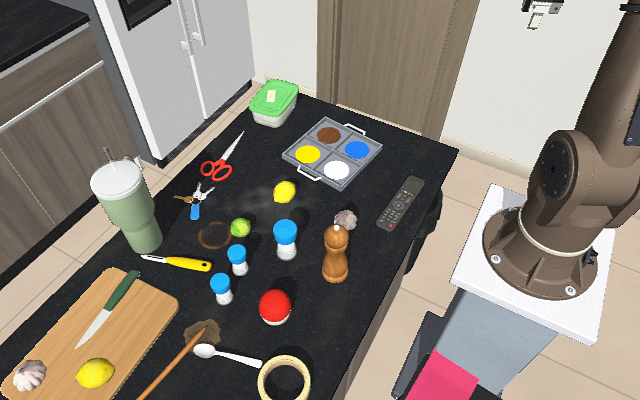

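The top view shows the caddy at about (405,185): yellow pad (386,163), brown (425,169), white (382,200), blue (421,206). The mill is at (263,253), the garlic at (320,240), the lemon at (322,169), the lime at (265,157) and the timer at (208,227). Shaker candidates are (198,180), (229,175) and (263,202); the last is clearly the larger. I'll measure all of these and confirm with a crop.

```bash
cat > m.py <<'E'
from h import *
W={'top':dict(blue1=(198,180),blue2=(229,175),blue3=(263,202),mill=(263,253),lemon=(322,169),garlic=(320,240),lime=(265,157),timer=(208,227),pY=(386,163),pBr=(425,169),pW=(382,200),pBl=(421,206)),
'scene':dict(blue1=(221,284),blue2=(238,255),blue3=(285,232),mill=(336,245),lemon=(284,192),garlic=(345,220),lime=(240,228),timer=(275,305),pY=(308,155),pBr=(329,135),pW=(336,170),pBl=(357,149))}
H=dict(b=(95,130),mill=(4,25),lemon=(20,35),lime=(35,75),timer=(0,8),pY=(20,35),pBl=(95,130))
out={}
for n in W:
    d=load(n);P=cloud(d);hsv=cv2.cvtColor(d['pixels'],cv2.COLOR_BGR2HSV).astype(int)
    for k,(u,v) in W[n].items():
        c=hsv[v-1:v+2,u-1:u+2].reshape(-1,3).mean(0)
        dh=np.abs((hsv[...,0]-c[0]+90)%180-90)
        if k in('garlic','pW'): m=(hsv[...,1]<90)&(hsv[...,2]>(185 if k=='pW' else 70))
        elif k=='pBr': m=(dh<12)&(hsv[...,1]>80)
        else: m=(dh<10)&(hsv[...,1]>100)&(hsv[...,2]>60)
        m=m.astype(np.uint8)
        yy,xx=np.mgrid[:400,:640]; m&=((xx-u)**2+(yy-v)**2<45**2).astype(np.uint8)
        _,L,S,C=cv2.connectedComponentsWithStats(m,connectivity=4)
        l=L[v,u]; M=(L==l)&(d['z_map']>0)
        p=P[M]; (cx,cy)=C[l]
        zt=np.percentile(p[:,2],95)
        x0,x1=np.percentile(p[:,0],[1,99]);y0,y1=np.percentile(p[:,1],[1,99])
        print(n,k,'l',l,'A',S[l,4],'cen',C[l].round(1),'ztop %.3f med %.3f'%(zt,np.median(p[:,2])),'bbmid',np.round([(x0+x1)/2,(y0+y1)/2],4),'ext',np.round([x1-x0,y1-y0],3))
        out[n,k]=C[l]
print('two-view rays at centroid')
t,s=load('top'),load('scene')
for k in W['top']:
    p,r=ray(t,*out['top',k]);q,w=ray(s,*out['scene',k])
    a=np.linalg.lstsq(np.stack([r,-w],1),q-p,rcond=None)[0]
    A=p+a[0]*r;B=q+a[1]*w; print(k,((A+B)/2).round(4),'gap %.4f'%np.linalg.norm(A-B))
E
python3 m.py
python3 - <<'E'
from h import *
d=load('top')['pixels'];s=load('scene')['pixels']
a=cv2.resize(d[140:270,170:350],(720,520),interpolation=cv2.INTER_CUBIC);cv2.imwrite('pics/crop1.png',a)
E
```

```text
top blue1 l 2 A 263 cen [194.7 177.1] ztop 0.075 med 0.071 bbmid [0.56   0.4622] ext [0.057 0.062]
top blue2 l 1 A 259 cen [226.2 172.8] ztop 0.074 med 0.071 bbmid [0.5724 0.3854] ext [0.059 0.055]
top blue3 l 2 A 449 cen [261.5 199. ] ztop 0.096 med 0.093 bbmid [0.5071 0.2964] ext [0.071 0.066]
top mill l 1 A 557 cen [264.  253.7] ztop 0.157 med 0.147 bbmid [0.3741 0.276 ] ext [0.049 0.05 ]
top lemon l 0 A 255630 cen [319.5 199.5] ztop 0.042 med -0.242 bbmid [0.7788 0.1752] ext [1.79  2.761]
top garlic l 59 A 534 cen [319.7 238.8] ztop 0.045 med 0.033 bbmid [0.4184 0.1535] ext [0.063 0.059]
top lime l 1 A 225 cen [264.2 156. ] ztop 0.047 med 0.038 bbmid [0.6147 0.2954] ext [0.04  0.045]
top timer l 1 A 659 cen [206. 227.] ztop 0.058 med 0.052 bbmid [0.4393 0.4305] ext [0.064 0.075]
top pY l 1 A 519 cen [385.9 162.4] ztop 0.010 med 0.007 bbmid [ 0.6117 -0.0065] ext [0.059 0.062]
top pBr l 1 A 478 cen [424.3 168.4] ztop 0.010 med 0.007 bbmid [ 0.5979 -0.1021] ext [0.058 0.059]
top pW l 3 A 1933 cen [389.4 195.2] ztop 0.017 med 0.006 bbmid [ 0.5354 -0.0249] ext [0.153 0.136]
top pBl l 
[... 1102 characters left out ...]
pW l 21 A 392 cen [336.  169.6] ztop 0.009 med 0.006 bbmid [0.5151 0.0075] ext [0.064 0.065]
scene pBl l 1 A 351 cen [356.5 149.5] ztop 0.009 med 0.006 bbmid [ 0.5016 -0.0873] ext [0.064 0.063]
two-view rays at centroid
blue1 [0.5509 0.452  0.0619] gap 0.0026
blue2 [0.563  0.3779 0.0611] gap 0.0030
blue3 [0.4974 0.2886 0.0796] gap 0.0036
mill [0.3759 0.2797 0.0681] gap 0.0014
lemon [0.5357 0.1689 0.0563] gap 0.0657
garlic [0.4159 0.1541 0.0182] gap 0.0016
lime [0.6186 0.2958 0.02  ] gap 0.0015
timer [0.4381 0.4259 0.0296] gap 0.0005
pY [ 0.6131 -0.0082  0.0014] gap 0.0008
pBr [ 0.5992 -0.104   0.0016] gap 0.0009
pW [ 0.5328 -0.0217 -0.0305] gap 0.0069
pBl [ 0.5032 -0.0904  0.0016] gap 0.0006
```

View pics/crop1.png

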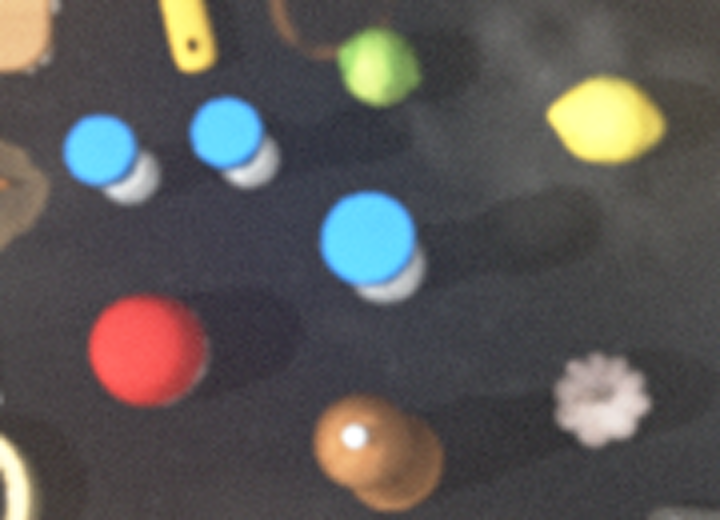

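In the crop, the two 74 mm shakers at (198,180) and (229,175) are the small size. The one at (263,202) has its cap top at 95 mm, so it is the one meant. The mill, lemon, garlic, lime and timer are as expected. Pad spacing and heights agree (96.4 mm, 7 mm). Next I'll get the lemon's axis and tidy the estimates.

```bash
cat >> h.py <<'E'
def to(x,y,z,closing=None):
    "shift (rows of 4 cm) in tool axes after the turn, turn in 4deg units (done about z)"
    s=readout.observe();R=cv2.Rodrigues(np.array(s['ee_rot']))[0];p=np.array(s['position'])
    yaw=np.degrees(np.arctan2(R[1,1],R[0,1]))
    dz=np.array([x,y,z])-p
    t=0
    if closing is not None: t=-((closing-yaw+90)%180-90)   # tool z points down
    R2=R@cv2.Rodrigues(np.array([0,0,np.radians(t)]))[0]
    print('at',p.round(4),'closing yaw %.1f'%yaw,'tilt %.3f'%np.arccos(-R[2,2]),'t',round(s['clock'],2),'w %.3f gf %.1f'%(s['width'],s['gripper_force']),'j1 %.2f j7 %.2f'%(s['joints'][0],s['joints'][6]))
    print('  shift now-axes',(R.T@dz/.04).round(2),'after-turn axes',(R2.T@dz/.04).round(2),'turn',round(t/4,2))
E
python3 - <<'E'
from h import *
t,s=load('top'),load('scene')
for n,(u,v) in dict(top=(322,169),scene=(284,192)).items():
    d=load(n);P=cloud(d);hsv=cv2.cvtColor(d['pixels'],cv2.COLOR_BGR2HSV)
    m=cv2.inRange(hsv,(18,90,60),(38,255,255)); yy,xx=np.mgrid[:400,:640]; m[((xx-u)**2+(yy-v)**2>25**2)]=0
    c=max(cv2.findContours(m,0,2)[0],key=cv2.contourArea)
    q=np.array([onz(d,a,b,.025)[:2] for a,b in c[:,0]]).astype(np.float32)
    r=cv2.minAreaRect(q*1000); e=cv2.fitEllipse(q*1000)
    b=cv2.boxPoints(r); print(n,'rect',r,'ell',e,'box',b.round(0).tolist(), 'ztop',P[m>0][:,2].max())
for k,uv,z in [('shaker cap',(261.5,199),.095),('mill knob',(259,249),.17)]: print(k,onz(t,*uv,z).round(4))
print('shaker scene',onz(s,285,224,.095).round(4),'knob scene',onz(s,339,226,.17).round(4))
to(.45,-.1,.30,0)
E
```

```text
top rect ((584.9039916992188, 153.08682250976562), (61.39042282104492, 58.168792724609375), 44.90048599243164) ell ((585.6036987304688, 152.91427612304688), (52.50438690185547, 68.92678833007812), 178.28904724121094) box [[543.0, 152.0], [584.0, 111.0], [627.0, 154.0], [586.0, 195.0]] ztop 0.05301817969495359
scene rect ((583.8131103515625, 155.63864135742188), (54.68276596069336, 71.85370635986328), 31.146841049194336) ell ((584.3860473632812, 154.60267639160156), (54.69623565673828, 74.8947982788086), 18.71634292602539) box [[542.0, 172.0], [579.0, 111.0], [626.0, 139.0], [589.0, 201.0]] ztop 0.8764755805299053
shaker cap [0.4962 0.287  0.095 ]
mill knob [0.3779 0.2765 0.17  ]
shaker scene [0.499  0.2807 0.095 ] knob scene [0.3737 0.2782 0.17  ]
at [ 0.2315 -0.5801  0.226 ] closing yaw -68.2 tilt 0.001 t 0.1 w 0.999 gf 0.0 j1 1.09 j7 -0.08
  shift now-axes [ 9.52 -9.12 -1.84] after-turn axes [12.    5.46 -1.84] turn -17.06
```

```bash
python3 -m creep '[[0.8,-0.76,-0.2,0,1],[0.8,-0.76,-0.2,0,1],[0.8,-0.76,-0.2,0,1],[0.8,-0.76,-0.2,0,1],[0.8,-0.76,-0.2,0,1],[0.8,-0.76,-0.2,0,1],[0.8,-0.76,-0.2,0,1],[0.8,-0.76,-0.2,0,1],[0.8,-0.76,-0.2,0,1],[0.8,-0.76,-0.2,0,1],[0.8,-0.76,0,0,1],[0.8,-0.76,0,0,1]]' 20; python3 -m creep '[[0,0,0,-1,1],[0,0,0,-1,1],[0,0,0,-1,1],[0,0,0,-1,1],[0,0,0,-1,1],[0,0,0,-1,1],[0,0,0,-1,1],[0,0,0,-1,1],[0,0,0,-1,1],[0,0,0,-1,1],[0,0,0,-1,1],[0,0,0,-1,1]]'; python3 -c "
from h import *
to(.56,.15,.28,0)"
```

```text
clock: 1.6
position: [0.4534, -0.098, 0.3067]
ee_rot: [3.085, 0.593, -0.0]
force: [0.7, -0.3, 0.7]
width: 0.999
gripper_force: 0.0
clock: 3.1
position: [0.4528, -0.0993, 0.3064]
ee_rot: [-2.575, -1.799, 0.001]
force: [0.1, -0.9, -0.3]
width: 1.001
gripper_force: 0.0
at [ 0.4528 -0.0993  0.3064] closing yaw -20.1 tilt 0.001 t 3.1 w 1.001 gf 0.0 j1 0.46 j7 -0.31
  shift now-axes [6.77 0.37 0.66] after-turn axes [6.23 2.68 0.66] turn -5.03
```

```bash
python3 -m creep '[[0,0,0,-1,1],[0,0,0,-1,1],[0,0,0,-1,1],[0,0,0,-1,1],[0,0,0,-1,1],[0.9,0.38,0.1,0,1],[0.9,0.38,0.1,0,1],[0.9,0.38,0.1,0,1],[0.9,0.38,0.1,0,1],[0.9,0.38,0.1,0,1],[0.9,0.38,0.1,0,1],[0.85,0.38,0.05,0,1]]'; python3 -c "
from h import *
d=grab('wrist','w1.png'); print(d['position'],cv2.Rodrigues(np.array(d['rotation']))[0] if np.shape(d['rotation'])!=(3,3) else d['rotation'])
to(.585,.153,.10,0)"
```

```text
clock: 4.6
position: [0.5607, 0.1513, 0.28]
ee_rot: [-2.226, -2.216, 0.002]
force: [1.3, -0.1, 0.7]
width: 1.001
gripper_force: 0.0
[0.56143609 0.23227342 0.43871852] [[ 0.99998864  0.00395011  0.00266808]
 [-0.00456696  0.95428808  0.2988535 ]
 [-0.00136561 -0.29886229  0.95429527]]
at [0.5613 0.1566 0.2798] closing yaw 0.0 tilt 0.004 t 4.65 w 0.997 gf 0.0 j1 0.03 j7 -0.55
  shift now-axes [-0.11  0.6   4.49] after-turn axes [-0.11  0.6   4.49] turn 0.0
```

View pics/w1.png

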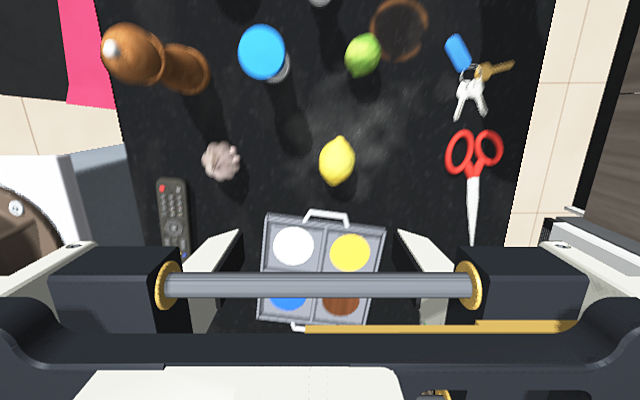

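The wrist view shows the lemon at (337,160), with its axis near vertical but slightly slanted, the garlic (220,160), the big shaker (262,52) and the mill (132,52). The white and yellow pads are at (293,246) and (350,252). I'll measure these as a third view.

Run:
```python
from h import *
d=load('wrist');P=cloud(d);hsv=cv2.cvtColor(d['pixels'],cv2.COLOR_BGR2HSV);yy,xx=np.mgrid[:400,:640]
for k,(u,v),lo,hi,z in [('lemon',(337,160),(18,90,60),(38,255,255),.025),('garlic',(220,160),(0,0,70),(180,90,255),.025),('shaker',(262,52),(95,100,60),(130,255,255),.095),('pY',(350,252),(20,90,90),(38,255,255),.008),('pW',(293,246),(0,0,215),(180,60,255),.008),('lime',(362,54),(35,90,50),(75,255,255),.024)]:
    m=cv2.inRange(hsv,lo,hi); m[(xx-u)**2+(yy-v)**2>30**2]=0
    c=max(cv2.findContours(m,0,2)[0],key=cv2.contourArea)
    q=np.array([onz(d,a,b,z)[:2] for a,b in c[:,0]],np.float32)*1000
    e=cv2.fitEllipse(q); b=q[:,0].min(),q[:,0].max(),q[:,1].min(),q[:,1].max()
    p=P[(m>0)]; print(k,'ell',np.round(e[0],1),np.round(e[1],1),round(e[2],1),'bb',np.round(b,0),'ztop %.3f'%np.percentile(p[:,2],97),'med',np.median(p,0).round(3))
    if k=='lemon': 
        w=(q-q.mean(0)).astype(float); ev=np.linalg.svd(cv2.approxPolyDP(q.reshape(-1,1,2),.1,True).reshape(-1,2)-q.mean(0))[2]; print('axis deg',np.degrees(np.arctan2(ev[0,1],ev[0,0])))
```

```text
lemon ell [587.5 156.1] [51.3 72.5] 171.8 bb [562. 614. 119. 194.] ztop 0.052 med [0.587 0.159 0.043]
axis deg -93.560844
garlic ell [417.1 157.4] [53.7 60.1] 145.3 bb [388. 445. 127. 187.] ztop 0.051 med [0.421 0.16  0.037]
shaker ell [499.2 290.4] [52.  56.4] 154.4 bb [472. 526. 262. 319.] ztop 0.097 med [0.497 0.291 0.095]
pY ell [613.7  -3.4] [65.8 68.4] 172.8 bb [581. 647. -39.  31.] ztop 0.010 med [ 0.614 -0.002  0.008]
pW ell [517.7   9.3] [68.  72.6] 154.4 bb [484. 552. -27.  44.] ztop 0.010 med [0.518 0.011 0.008]
lime ell [620.3 298.3] [45.2 53.9] 152.1 bb [596. 645. 271. 325.] ztop 0.048 med [0.62  0.294 0.04 ]
```

```bash
python3 -m creep '[[0,0.3,0.7,0,1],[0,0.3,0.8,0,1],[0,0,0.8,0.6,1],[0,0,0.8,0.6,1],[0,0,0.7,0,1],[0,0,0.6,0,1],[0,0,0,0,1],[0,0,0,0,1]]'; python3 -c "
from h import *
to(.586,.155,.011,-5)"
```

```text
clock: 5.65
position: [0.5849, 0.1502, 0.1055]
ee_rot: [2.317, 2.121, 0.001]
force: [0.2, -0.1, 0.1]
width: 1.003
gripper_force: 0.0
at [0.5849 0.1502 0.1055] closing yaw -5.0 tilt 0.001 t 5.65 w 1.003 gf 0.0 j1 -0.02 j7 -0.71
  shift now-axes [0.12 0.01 2.36] after-turn axes [0.12 0.01 2.36] turn -0.01
```

```bash
python3 -m creep '[[0.12,0,0.6,0,1],[0,0,0.6,0,1],[0,0,0.6,0,1],[0,0,0.56,0,1],[0,0,0,0,1],[0,0,0,0,0],[0,0,0,0,0],[0,0,0,0,0],[0,0,0,0,0],[0,0,0,0,0]]' 15; python3 -c "
from h import *
to(.613,-.005,.12,-7.5)"
```

```text
clock: 6.9
position: [0.5854, 0.1549, 0.0106]
ee_rot: [2.317, 2.121, 0.001]
force: [-0.6, -0.2, 1.7]
width: 0.553
gripper_force: 15.0
at [0.5854 0.1549 0.0106] closing yaw -5.0 tilt 0.001 t 6.9 w 0.553 gf 15.0 j1 -0.06 j7 -0.78
  shift now-axes [-3.92  1.04 -2.73] after-turn axes [-3.87  1.21 -2.73] turn 0.61
```

```bash
python3 -m creep '[[0,0,-0.7,0,0],[0,0,-0.8,0,0],[0,0,-0.5,0.6,0],[-0.75,0.24,0,0,0],[-0.8,0.25,0,0,0],[-0.8,0.25,0,0,0],[-0.8,0.25,0,0,0],[-0.7,0.22,0,0,0],[0,0,0,0,0],[0,0,0,0,0]]'; python3 -c "
from h import *
d=grab('wrist','w2.png');to(.6125,-.005,.021,-7.5)"
```

```text
clock: 8.15
position: [0.6127, -0.0033, 0.0902]
ee_rot: [-2.361, -2.071, -0.0]
force: [-0.7, 0.2, -0.2]
width: 0.549
gripper_force: 15.0
at [ 0.6127 -0.0027  0.0902] closing yaw -7.4 tilt 0.001 t 8.2 w 0.553 gf 15.0 j1 0.22 j7 -0.49
  shift now-axes [-0.06  0.    1.73] after-turn axes [-0.06  0.    1.73] turn 0.02
```

View pics/w2.png

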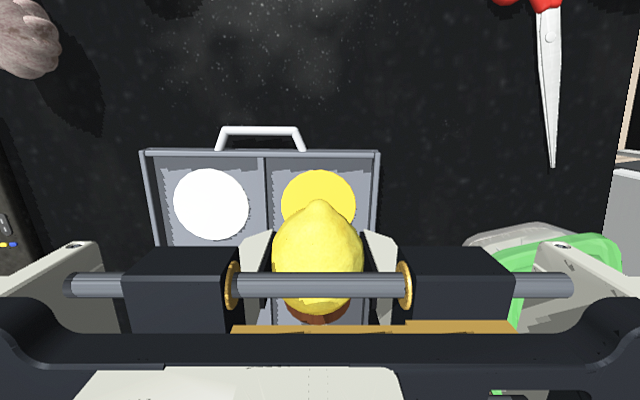

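The lemon is held level at (318,260), right over the yellow pad (318,205 is its visible part). The white pad is clear at (211,205). Lowering.

```bash
python3 - <<'E'
from h import *
d=load('wrist');hsv=cv2.cvtColor(d['pixels'],cv2.COLOR_BGR2HSV)
m=cv2.inRange(hsv,(0,0,225),(180,50,255));m[:155]=0;m[250:]=0;m[:,:150]=0;m[:,262:]=0
c=max(cv2.findContours(m,0,2)[0],key=cv2.contourArea);q=np.array([onz(d,a,b,.008)[:2] for a,b in c[:,0]],np.float32)*1000
print(cv2.fitEllipse(q))
E
python3 -m creep '[[-0.05,0,0.5,0,0],[0,0,0.5,0,0],[0,0,0.4,0,0],[0,0,0.2,0,0],[0,0,0.12,0,0],[0,0,0,0,0],[0,0,0,0,0.64],[0,0,0,0,0.64],[0,0,0,0,0.64]]'; python3 -c "
from h import *
to(.4165,.156,.12,-7.5)"
```

```text
((516.6853637695312, 6.415685653686523), (66.52569580078125, 66.96436309814453), 149.9390869140625)
clock: 9.32
position: [0.613, -0.0061, 0.0219]
ee_rot: [2.361, 2.072, 0.001]
force: [0.3, 0.5, -0.6]
width: 0.641
gripper_force: 0.0
at [ 0.613  -0.0061  0.0219] closing yaw -7.4 tilt 0.001 t 9.32 w 0.641 gf 0.0 j1 0.20 j7 -0.53
  shift now-axes [ 3.38 -5.4  -2.46] after-turn axes [ 3.38 -5.4  -2.46] turn 0.01
```

```bash
python3 -m creep '[[0,0,-0.7,0,0.64],[0,0,-0.8,0,0.8],[0,0,-0.96,0,1],[0.6,-0.9,0,0,1],[0.56,-0.9,0,0,1],[0.56,-0.9,0,0,1],[0.56,-0.9,0,0,1],[0.55,-0.9,0,0,1],[0.55,-0.9,0,0,1],[0,0,0,0,1],[0,0,0,0,1]]'
python3 - <<'E'
from h import *
d=grab('wrist','w3.png');t=grab('top','top3.png');P=cloud(d);hsv=cv2.cvtColor(d['pixels'],cv2.COLOR_BGR2HSV)
m=((P[...,2]>.008)&(P[...,2]<.07)&(np.hypot(P[...,0]-.4165,P[...,1]-.156)<.05)&(d['z_map']>0)).astype(np.uint8)
p=P[m>0];print(len(p),p.min(0),p.max(0),'bbmid',(np.percentile(p,1,axis=0)+np.percentile(p,99,axis=0))/2)
# lemon in top
P=cloud(t);hs=cv2.cvtColor(t['pixels'],cv2.COLOR_BGR2HSV)
m=cv2.inRange(hs,(18,90,60),(38,255,255))>0;m&=(P[...,2]>.014)&(np.hypot(P[...,0]-.612,P[...,1]+.006)<.06)
p=P[m];print('lemon',len(p),(p.min(0)+p.max(0))/2,p.min(0),p.max(0))
to(.4165,.156,.011,-7.5)
E
```

```text
clock: 10.7
position: [0.4168, 0.1557, 0.1202]
ee_rot: [2.36, 2.072, 0.001]
force: [0.1, -0.2, -0.8]
width: 1.003
gripper_force: 0.0
2469 [0.38789863 0.12713412 0.01827863] [0.44297807 0.18169428 0.05794716] bbmid [0.41548942 0.15597714 0.03840581]
lemon 393 [ 0.60898881 -0.00581329  0.04429526] [ 0.58535206 -0.0398291   0.02685842] [0.63262555 0.02820253 0.0617321 ]
at [0.4171 0.1553 0.12  ] closing yaw -7.5 tilt 0.000 t 10.8 w 1.001 gf 0.0 j1 -0.03 j7 -0.87
  shift now-axes [ 0.02 -0.02  2.72] after-turn axes [ 0.02 -0.02  2.72] turn -0.01
```

View pics/w3.png

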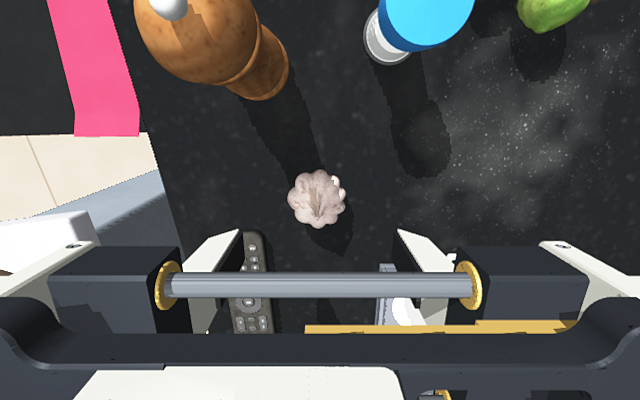

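The garlic is at (316,200), stem up and centred, and the mill stays clear of the fingers. The lemon is within about 4 mm of its pad centre. Grasping the garlic.

```bash
python3 -m creep '[[0,-0.03,0.6,0,1],[0,0,0.6,0,1],[0,0,0.6,0,1],[0,0,0.6,0,1],[0,0,0.32,0,1],[0,0,0,0,1],[0,0,0,0,0],[0,0,0,0,0],[0,0,0,0,0],[0,0,0,0,0],[0,0,0,0,0]]' 8; python3 -m creep '[[0,0,-0.6,0,0],[0,0,-0.7,0,0],[0,0,-0.7,0,0],[0,0,0,0,0]]'; python3 -c "
from h import *
to(.5165,.0065,.09,-7.5)"
```

```text
clock: 12.18
position: [0.4151, 0.1561, 0.0113]
ee_rot: [2.361, 2.072, 0.001]
force: [-0.6, -0.1, 3.4]
width: 0.589
gripper_force: 8.0
clock: 12.68
position: [0.4161, 0.1567, 0.0927]
ee_rot: [2.36, 2.071, 0.005]
force: [-0.3, -0.1, -0.7]
width: 0.588
gripper_force: 8.0
at [0.4161 0.1567 0.0927] closing yaw -7.5 tilt 0.004 t 12.68 w 0.588 gf 8.0 j1 -0.05 j7 -0.92
  shift now-axes [-3.4   2.98  0.07] after-turn axes [-3.39  2.98  0.07] turn 0.01
```

```bash
python3 -m creep '[[-0.68,0.6,0,0,0],[-0.68,0.6,0,0,0],[-0.68,0.6,0,0,0],[-0.68,0.6,0,0,0],[-0.68,0.58,0,0,0],[0,0,0,0,0],[0,0,0,0,0]]'
python3 - <<'E'
from h import *
d=grab('wrist','w4.png');P=cloud(d)
m=(P[...,2]>.06)&(P[...,2]<.15)&(d['z_map']>0)
to(.5165,.0065,.021,-7.5)
E
```

```text
clock: 13.55
position: [0.5146, 0.0063, 0.0902]
ee_rot: [-2.36, -2.072, 0.002]
force: [0.2, 0.9, -0.5]
width: 0.596
gripper_force: 8.0
at [0.5146 0.0068 0.0905] closing yaw -7.4 tilt 0.001 t 13.6 w 0.592 gf 8.0 j1 0.25 j7 -0.54
  shift now-axes [-0.    0.05  1.74] after-turn axes [-0.    0.05  1.74] turn 0.03
```

View pics/w4.png

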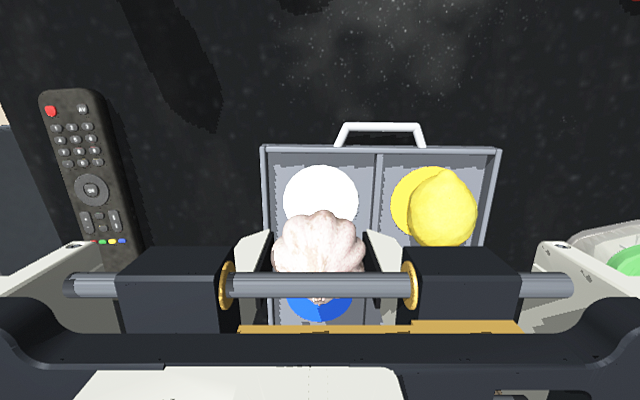

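Garlic is upright at (318,250), above the white pad (320,200). The lemon (443,207) is on the yellow pad, with a parallax shift in the view. Lowering.

```bash
python3 -m creep '[[0,0.05,0.5,0,0],[0,0,0.5,0,0],[0,0,0.4,0,0],[0,0,0.2,0,0],[0,0,0.13,0,0],[0,0,0,0,0],[0,0,0,0,0.7],[0,0,0,0,0.7],[0,0,0,0,0.7]]'; python3 -m creep '[[0,0,-0.5,0,0.7],[0,0,-0.8,0,0.8],[0,0,-1,0,1],[0,0,-1,0,1],[0,0,-1,0,1],[0,0,-1,0,1],[0,0,-0.8,0,1],[0,0,0,0,1]]';python3 - <<'E'
from h import *
d=grab('wrist','w5.png');P=cloud(d)
for n,x,y in [('lemon',.6124,-.0063),('garlic',.5165,.0065)]:
    m=(P[...,2]>.02)&(P[...,2]<.075)&(np.hypot(P[...,0]-x,P[...,1]-y)<.048)&(d['z_map']>0)
    p=P[m];a,b=np.percentile(p,[1,99],axis=0);print(n,len(p),'mid',((a+b)/2-[x,y,0]).round(4),'ext',(b-a).round(3),'ztop',b[2])
to(.498,.288,.25,-97.5)
E
```

```text
clock: 14.72
position: [0.5177, 0.0055, 0.0222]
ee_rot: [2.361, 2.072, 0.001]
force: [-0.5, -0.4, -0.6]
width: 0.699
gripper_force: 0.0
clock: 15.72
position: [0.5188, 0.0059, 0.2685]
ee_rot: [2.359, 2.07, 0.006]
force: [0.0, -0.7, -0.5]
width: 1.002
gripper_force: 0.0
lemon 1373 mid [-0.0016  0.0014  0.0466] ext [0.047 0.062 0.027] ztop 0.06027154131090716
garlic 1109 mid [ 0.0011 -0.0017  0.0469] ext [0.05  0.049 0.03 ] ztop 0.06210501300715119
at [0.5179 0.0056 0.2668] closing yaw -7.5 tilt 0.002 t 15.78 w 1.001 gf 0.0 j1 0.33 j7 -0.41
  shift now-axes [ 6.94 -1.41  0.42] after-turn axes [1.42 6.93 0.42] turn -22.49
```

View pics/w5.png

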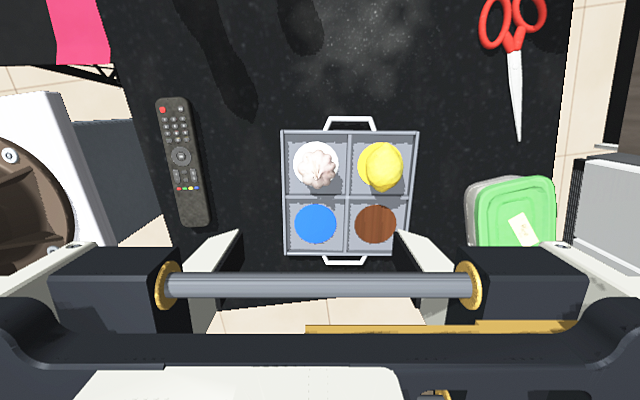

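Lemon and garlic are both seated within about 2 mm of their pad centres, at (380,165) and (316,163). The blue (316,224) and brown (375,224) pads are clear. Next is the shaker. I'll turn so the fingers close along y, with the narrow side of the body toward the mill.

```bash
python3 - <<'E'
from h import *
d=load('wrist');hsv=cv2.cvtColor(d['pixels'],cv2.COLOR_BGR2HSV);yy,xx=np.mgrid[:400,:640]
for k,(u,v),lo,hi in [('pBl',(316,224),(95,100,60),(130,255,255)),('pBr',(375,224),(2,80,40),(20,255,255))]:
    m=cv2.inRange(hsv,lo,hi); m[(xx-u)**2+(yy-v)**2>26**2]=0
    c=max(cv2.findContours(m,0,2)[0],key=cv2.contourArea);q=np.array([onz(d,a,b,.008)[:2] for a,b in c[:,0]],np.float32)*1000
    print(k,cv2.fitEllipse(q))
E
python3 -m creep '[[0,0,0,-1,1],[0,0,0,-1,1],[0,0,0,-1,1],[0,0,0,-1,1],[0,0,0,-1,1],[0,0,0,-1,1],[0,0,0,-1,1],[0,0,0,-1,1],[0,0,0,-1,1],[0,0,0,-1,1],[0,0,0,-1,1],[0,0,0,-1,1]]' 20; python3 -m creep '[[0,0,0,-1,1],[0,0,0,-1,1],[0,0,0,-1,1],[0,0,0,-1,1],[0,0,0,-1,1],[0,0,0,-1,1],[0,0,0,-1,1],[0,0,0,-1,1],[0,0,0,-1,1],[0,0,0,-1,1],[0,0,0,-0.5,1]]';python3 -c "
from h import *
to(.498,.27,.26,82.5)"
```

```text
pBl ((502.9917907714844, -89.1558609008789), (66.17606353759766, 66.91082763671875), 13.784917831420898)
pBr ((598.4364013671875, -102.24622344970703), (64.72293853759766, 65.3072280883789), 67.37081909179688)
clock: 17.27
position: [0.5167, 0.0054, 0.2645]
ee_rot: [-1.31, -2.853, 0.002]
force: [0.2, 0.5, 1.0]
width: 1.001
gripper_force: 0.0
clock: 18.65
position: [0.5168, 0.0054, 0.2648]
ee_rot: [-0.202, -3.133, 0.0]
force: [0.3, -0.5, -0.4]
width: 1.005
gripper_force: 0.0
at [0.5168 0.0054 0.2648] closing yaw 82.6 tilt 0.002 t 18.65 w 1.005 gf 0.0 j1 0.55 j7 1.05
  shift now-axes [1.31 6.5  0.12] after-turn axes [1.33 6.5  0.12] turn 0.03
```

```bash
python3 -m creep '[[0.16,0.8,0,0,1],[0.16,0.8,0,0,1],[0.16,0.8,0,0,1],[0.16,0.8,0,0,1],[0.16,0.8,0,0,1],[0.16,0.8,0,0,1],[0.16,0.8,0,0,1],[0.2,0.9,0,0,1],[0,0,0,0,1],[0,0,0,0,1]]'
python3 - <<'E'
from h import *
d=grab('wrist','w6.png');P=cloud(d);hsv=cv2.cvtColor(d['pixels'],cv2.COLOR_BGR2HSV)
m=(cv2.inRange(hsv,(95,100,60),(130,255,255))>0)&(np.hypot(P[...,0]-.498,P[...,1]-.288)<.045)&(P[...,2]>.085)
p=P[m];a,b=np.percentile(p,[1,99],axis=0);print('shaker',len(p),a,b,(a+b)/2)
c=max(cv2.findContours(m.astype(np.uint8),0,2)[0],key=cv2.contourArea);q=np.array([onz(d,u,v,.095)[:2] for u,v in c[:,0]],np.float32)*1000
print(cv2.fitEllipse(q)); to(.498,.288,.059,82.5)
E
```

```text
clock: 19.9
position: [0.4987, 0.2696, 0.2652]
ee_rot: [-0.204, -3.134, 0.002]
force: [-0.0, -0.0, -0.1]
width: 0.998
gripper_force: 0.0
shaker 99 [0.47199614 0.26168815 0.08679963] [0.5219877  0.3121426  0.09623545] [0.49699192 0.28691538 0.09151754]
((506.0306091308594, 291.8144226074219), (57.855628967285156, 71.55592346191406), 116.09605407714844)
at [0.499  0.2691 0.2653] closing yaw 82.5 tilt 0.001 t 19.95 w 0.999 gf 0.0 j1 0.03 j7 0.52
  shift now-axes [0.08 0.47 5.16] after-turn axes [0.08 0.47 5.16] turn -0.0
```

View pics/w6.png

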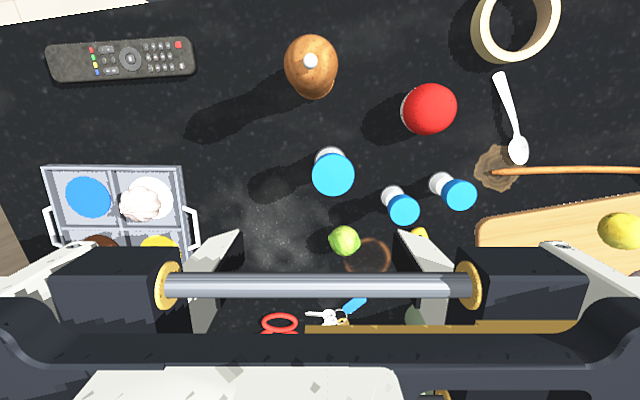

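The big shaker is at (333,173), the mill at (311,65) and the small shakers at (402,208) and (458,193). I'll re-fit the cap with a colour mask only.

Run:
```python
from h import *
d=load('wrist');P=cloud(d);hsv=cv2.cvtColor(d['pixels'],cv2.COLOR_BGR2HSV);yy,xx=np.mgrid[:400,:640]
print(hsv[173,333],P[165:180:5,333])
m=cv2.inRange(hsv,(85,80,60),(130,255,255));m[(xx-333)**2+(yy-173)**2>30**2]=0
c=max(cv2.findContours(m,0,2)[0],key=cv2.contourArea);q=np.array([onz(d,u,v,.095)[:2] for u,v in c[:,0]],np.float32)*1000
print(cv2.fitEllipse(q),cv2.minEnclosingCircle(q),m.sum()//255)
p=P[(m>0)&(P[...,2]>.093)];print((p.min(0)+p.max(0))/2,len(p))
b=P[(np.hypot(xx-311,yy-65)<45)&(P[...,2]>.125)&(P[...,2]<.18)];print('mill head',(b.min(0)+b.max(0))/2,b.max(0)-b.min(0),b.max(0)[2])
```

```text
[ 92 145 255] [[0.48465103 0.28928956 0.09506728]
 [0.49041659 0.28858401 0.09591494]
 [0.49646158 0.28790008 0.09572797]]
((496.5042419433594, 287.5260925292969), (51.29634475708008, 52.445579528808594), 105.20367431640625) ((496.28558349609375, 287.7294616699219), 26.82013702392578) 1519
[0.47017996 0.28718869 0.25848943] 1363
mill head [0.38051001 0.27807738 0.15592958] [0.04931136 0.04916537 0.03266931] 0.17226423301465837
```

```bash
python3 -m creep '[[0.12,0.45,0.3,0,1],[0,0,0.8,0,1],[0,0,0.8,0,1],[0,0,0.8,0,1],[0,0,0.4,0,1],[0,0,0,0,1],[0,0,0,0,1]]'; python3 -c "
from h import *
to(.4965,.2875,.060,82.5)"
```

```text
clock: 20.82
position: [0.497, 0.289, 0.1431]
ee_rot: [0.204, 3.134, 0.002]
force: [-0.4, 0.8, -0.3]
width: 0.995
gripper_force: 0.0
at [0.497  0.289  0.1431] closing yaw 82.5 tilt 0.002 t 20.82 w 0.995 gf 0.0 j1 -0.06 j7 0.39
  shift now-axes [ 0.01 -0.04  2.08] after-turn axes [ 0.01 -0.04  2.08] turn 0.01
```

```bash
python3 -m creep '[[0.01,-0.04,0.5,0,1],[0,0,0.6,0,1],[0,0,0.5,0,1],[0,0,0.3,0,1],[0,0,0.18,0,1],[0,0,0,0,1],[0,0,0,0,0],[0,0,0,0,0],[0,0,0,0,0],[0,0,0,0,0],[0,0,0,0,0],[0,0,0,0,0]]' 25; python3 -m creep '[[0,0,-0.3,0,0],[0,0,-0.6,0,0],[0,0,-0.8,0,0],[0,0,-0.8,0,0],[0,0,-0.8,0,0],[0,0,-0.8,0,0],[0,0,0,0,0]]'; python3 -c "
from h import *
to(.5033,-.0893,.2,82.5)"
```

```text
clock: 22.32
position: [0.4959, 0.2873, 0.0588]
ee_rot: [0.204, 3.135, 0.0]
force: [0.0, 0.1, 0.1]
width: 0.536
gripper_force: 25.0
clock: 23.2
position: [0.4965, 0.2883, 0.2258]
ee_rot: [0.204, 3.131, 0.004]
force: [-0.1, 0.4, -0.6]
width: 0.54
gripper_force: 25.0
at [0.4965 0.2883 0.2258] closing yaw 82.6 tilt 0.005 t 23.2 w 0.540 gf 25.0 j1 -0.02 j7 0.46
  shift now-axes [-1.39 -9.34  0.62] after-turn axes [-1.4  -9.34  0.62] turn 0.02
```

```bash
python3 -m creep '[[-0.07,-0.4,0,0,0],[-0.12,-0.8,0,0,0],[-0.13,-0.86,0,0,0],[-0.13,-0.86,0,0,0],[-0.13,-0.86,0,0,0],[-0.13,-0.86,0,0,0],[-0.13,-0.86,0,0,0],[-0.13,-0.86,0,0,0],[-0.13,-0.86,0,0,0],[-0.13,-0.86,0,0,0],[-0.12,-0.8,0,0,0],[-0.04,-0.32,0,0,0]]'; python3 -m creep '[[0,0,0.5,0,0],[0,0,0.7,0,0],[0,0,0.6,0,0],[0,0,0.3,0,0],[0,0,0,0,0],[0,0,0,0,0]]'; python3 -c "
from h import *
to(.5033,-.0893,.068,82.5); grab('wrist','w7.png')"
```

```text
clock: 24.7
position: [0.5018, -0.088, 0.2214]
ee_rot: [-0.21, -3.132, 0.001]
force: [0.2, 0.9, -1.1]
width: 0.541
gripper_force: 25.0
clock: 25.45
position: [0.5037, -0.0847, 0.1395]
ee_rot: [0.203, 3.134, 0.0]
force: [-0.2, 0.1, -1.3]
width: 0.539
gripper_force: 25.0
at [ 0.5037 -0.0847  0.1395] closing yaw 82.6 tilt 0.001 t 25.45 w 0.539 gf 25.0 j1 0.67 j7 1.09
  shift now-axes [-0.   -0.12  1.79] after-turn axes [-0.   -0.12  1.79] turn 0.02
```

View pics/w7.png

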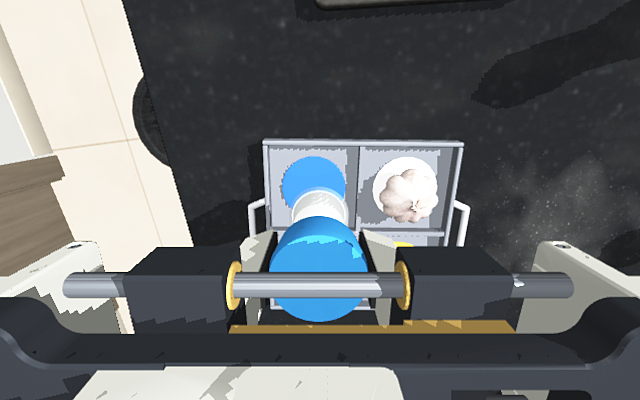

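The shaker is held upright at (320,270), lined up over the blue pad (313,185). Lowering.

```bash
python3 -m creep '[[0,-0.12,0.4,0,0],[0,0,0.5,0,0],[0,0,0.4,0,0],[0,0,0.25,0,0],[0,0,0.14,0,0],[0,0,0.1,0,0],[0,0,0,0,0],[0,0,0,0,0]]'; python3 -c "
from h import *
to(.5033,-.0893,.068,82.5)"
```

```text
clock: 26.5
position: [0.5029, -0.0897, 0.0674]
ee_rot: [0.204, 3.134, -0.0]
force: [0.2, 0.0, -0.2]
width: 0.539
gripper_force: 25.0
at [ 0.5029 -0.0897  0.0674] closing yaw 82.6 tilt 0.001 t 26.5 w 0.539 gf 25.0 j1 0.61 j7 1.01
  shift now-axes [-0.01  0.01 -0.01] after-turn axes [-0.01  0.01 -0.01] turn 0.01
```

```bash
python3 -m creep '[[0,0,0,0,0.62],[0,0,0,0,0.7],[0,0,0,0,0.75],[0,0,-0.4,0,0.75],[0,0,-0.8,0,0.8],[0,0,-1,0,1],[0,0,-1,0,1],[0,0,-1,0,1],[0,0,-1,0,1],[0,0,0,0,1]]'
python3 - <<'E'
from h import *
d=grab('wrist');P=cloud(d);yy,xx=np.mgrid[:400,:640]
m=(P[...,2]>.095)&(P[...,2]<.108)&(np.hypot(P[...,0]-.503,P[...,1]+.089)<.05);p=P[m];a,b=np.percentile(p,[1,99],axis=0)
print('shaker top',len(p),(a+b)/2,b-a)
to(.40,.26,.28,82.5)
E
```

```text
clock: 27.75
position: [0.5042, -0.089, 0.2791]
ee_rot: [0.203, 3.129, -0.001]
force: [1.1, 0.2, -0.9]
width: 0.999
gripper_force: 0.0
shaker top 1377 [ 0.5039692  -0.08947828  0.10132817] [0.04827494 0.04777576 0.00702165]
at [ 0.5032 -0.0894  0.2771] closing yaw 82.6 tilt 0.003 t 27.8 w 1.003 gf 0.0 j1 0.76 j7 1.24
  shift now-axes [ 3.69  8.33 -0.09] after-turn axes [ 3.7   8.32 -0.09] turn 0.02
```

```bash
python3 -m creep '[[0.2,0.43,0,0,1],[0.37,0.83,0,0,1],[0.37,0.83,0,0,1],[0.37,0.83,0,0,1],[0.37,0.83,0,0,1],[0.37,0.83,0,0,1],[0.37,0.83,0,0,1],[0.37,0.83,0,0,1],[0.37,0.83,0,0,1],[0.37,0.83,0,0,1],[0.17,0.43,0,0,1],[0,0,0,0,1]]'
python3 - <<'E'
from h import *
import time
for i in range(2): d=grab('wrist','w8.png')
P=cloud(d);yy,xx=np.mgrid[:400,:640];near=np.hypot(P[...,0]-.376,P[...,1]-.278)<.045
for lo,hi in [(.123,.16),(.135,.15),(.162,.18),(.168,.18)]:
    p=P[near&(P[...,2]>lo)&(P[...,2]<hi)];a,b=p.min(0),p.max(0);print(lo,len(p),(a+b)/2,b-a)
to(.376,.278,.122,82.5)
E
```

```text
clock: 29.3
position: [0.3969, 0.2615, 0.2744]
ee_rot: [-0.197, -3.134, 0.0]
force: [0.5, -0.6, 0.4]
width: 1.0
gripper_force: 0.0
0.123 1614 [0.38005688 0.27799302 0.14168749] [0.04887476 0.04905318 0.03660818]
0.135 492 [0.38005688 0.27799302 0.14267252] [0.04887476 0.04905318 0.01464077]
0.162 125 [0.38038083 0.27787997 0.1679502 ] [0.01093842 0.01170946 0.00791643]
0.168 98 [0.38056699 0.27780507 0.16998045] [0.01056611 0.00991998 0.00385594]
at [0.3983 0.2593 0.2744] closing yaw 82.6 tilt 0.002 t 29.4 w 1.001 gf 0.0 j1 0.13 j7 0.47
  shift now-axes [0.61 0.4  3.81] after-turn axes [0.61 0.39 3.81] turn 0.03
```

View pics/w8.png

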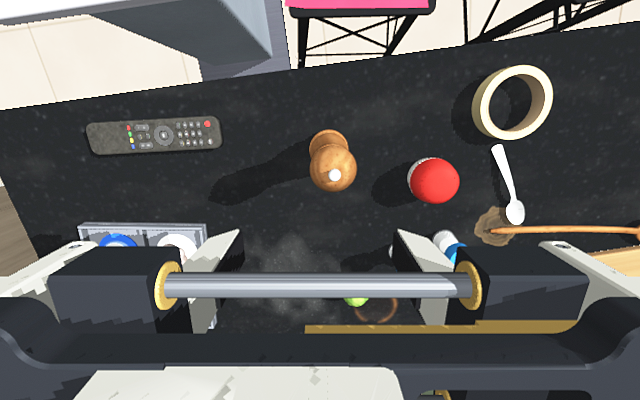

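The mill head is at (333,168), full width and upright. Its centre is measured at (0.380, 0.278) and its top at 172 mm. The timer (434,180) is well away and low.

```bash
python3 -m creep '[[0.51,0.40,0,0,1],[0,0,0.5,0,1],[0,0,0.6,0,1],[0,0,0.2,0,1],[0,0,0,0,1],[0,0,0,0,1]]'; python3 -c "
from h import *
to(.380,.278,.122,82.5)"
```

```text
clock: 30.15
position: [0.3813, 0.2785, 0.2238]
ee_rot: [0.205, 3.134, 0.001]
force: [-0.1, -0.7, 1.2]
width: 1.0
gripper_force: 0.0
at [0.3813 0.2785 0.2238] closing yaw 82.5 tilt 0.001 t 30.15 w 1.000 gf 0.0 j1 0.05 j7 0.36
  shift now-axes [ 0.03 -0.02  2.55] after-turn axes [ 0.03 -0.02  2.55] turn 0.01
```

```bash
python3 -m creep '[[0.03,-0.02,0.5,0,1],[0,0,0.6,0,1],[0,0,0.6,0,1],[0,0,0.5,0,1],[0,0,0.35,0,1],[0,0,0,0,1],[0,0,0,0,0],[0,0,0,0,0],[0,0,0,0,0],[0,0,0,0,0],[0,0,0,0,0],[0,0,0,0,0]]' 30; python3 -m creep '[[0,0,-0.3,0,0],[0,0,-0.6,0,0],[0,0,-0.8,0,0],[0,0,-0.8,0,0],[0,0,-0.8,0,0],[0,0,-0.7,0,0],[0,0,0,0,0]]'; python3 -c "
from h import *
to(.599,-.102,.28,82.5)"
```

```text
clock: 31.65
position: [0.3796, 0.2779, 0.1212]
ee_rot: [0.204, 3.135, 0.001]
force: [-0.1, 0.5, 0.2]
width: 0.505
gripper_force: 30.0
clock: 32.52
position: [0.38, 0.2786, 0.2832]
ee_rot: [0.204, 3.132, 0.003]
force: [1.1, 0.2, -2.8]
width: 0.512
gripper_force: 30.0
at [0.38   0.2786 0.2832] closing yaw 82.6 tilt 0.003 t 32.52 w 0.512 gf 30.0 j1 0.10 j7 0.43
  shift now-axes [-6.66 -8.73  0.08] after-turn axes [-6.67 -8.72  0.08] turn 0.01
```

```bash
python3 -m creep '[[-0.2,-0.26,0,0,0],[-0.4,-0.52,0,0,0],[-0.6,-0.79,0,0,0],[-0.6,-0.79,0,0,0],[-0.6,-0.79,0,0,0],[-0.6,-0.79,0,0,0],[-0.6,-0.79,0,0,0],[-0.6,-0.79,0,0,0],[-0.6,-0.79,0,0,0],[-0.6,-0.79,0,0,0],[-0.6,-0.79,0,0,0],[-0.4,-0.52,0,0,0]]'; python3 -m creep '[[-0.4,-0.52,0,0,0],[-0.3,-0.39,0,0,0],[-0.16,-0.2,0,0,0],[0,0,0,0,0],[0,0,0.5,0,0],[0,0,0.7,0,0],[0,0,0.6,0,0],[0,0,0.4,0,0],[0,0,0,0,0],[0,0,0,0,0]]';  python3 -c "
from h import *
grab('wrist','w9.png')
to(.599,-.102,.130,82.5)"
```

```text
clock: 34.02
position: [0.5895, -0.0926, 0.279]
ee_rot: [-0.207, -3.132, 0.001]
force: [-0.7, 0.3, -1.7]
width: 0.508
gripper_force: 30.0
clock: 35.28
position: [0.6187, -0.1371, 0.1942]
ee_rot: [0.203, 3.134, 0.0]
force: [-0.4, 0.2, -2.0]
width: 0.509
gripper_force: 30.0
at [ 0.6188 -0.1371  0.1943] closing yaw 82.6 tilt 0.002 t 35.33 w 0.508 gf 30.0 j1 0.65 j7 1.19
  shift now-axes [0.61 0.81 1.61] after-turn axes [0.61 0.81 1.61] turn 0.02
```

View pics/w9.png

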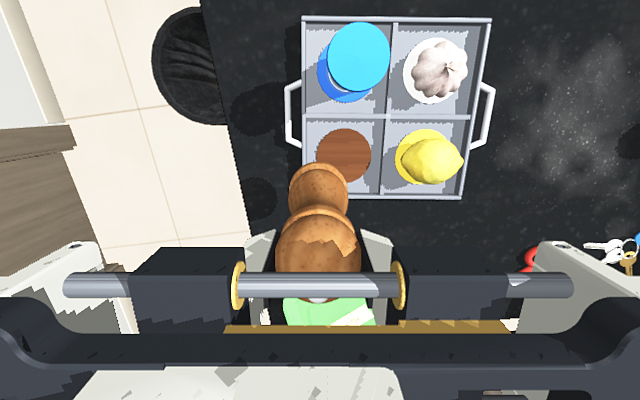

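I over-summed the rows: the mill, held at (318,240), is past the brown pad (343,155) but in free air. I'll move it back by (0.61, 0.81) before lowering.

```bash
python3 -m creep '[[0.2,0.27,0,0,0],[0.21,0.27,0,0,0],[0.2,0.27,0,0,0],[0,0,0.2,0,0],[0,0,0.4,0,0],[0,0,0.2,0,0],[0,0,0,0,0],[0,0,0,0,0],[0,0,0,0,0]]';  python3 - <<'E'
from h import *
d=grab('wrist');to(.599,-.102,.130,82.5)
E
```

```text
clock: 36.45
position: [0.5986, -0.1022, 0.1615]
ee_rot: [0.204, 3.134, 0.0]
force: [0.9, 0.6, -2.6]
width: 0.504
gripper_force: 30.0
at [ 0.5985 -0.1022  0.1615] closing yaw 82.5 tilt 0.001 t 36.5 w 0.510 gf 30.0 j1 0.62 j7 1.11
  shift now-axes [-0.01  0.01  0.79] after-turn axes [-0.01  0.01  0.79] turn 0.01
```

```bash
python3 -m creep '[[0,0,0.3,0,0],[0,0,0.25,0,0],[0,0,0.15,0,0],[0,0,0.08,0,0],[0,0,0,0,0],[0,0,0,0,0],[0,0,0,0,0]]';  python3 -c "
from h import *
to(.599,-.102,.130,82.5)"
```

```text
clock: 37.38
position: [0.5983, -0.1022, 0.1301]
ee_rot: [0.204, 3.135, -0.0]
force: [0.6, -0.5, -1.8]
width: 0.509
gripper_force: 30.0
at [ 0.5983 -0.1022  0.1301] closing yaw 82.6 tilt 0.000 t 37.38 w 0.509 gf 30.0 j1 0.60 j7 1.08
  shift now-axes [-0.02  0.01  0.  ] after-turn axes [-0.02  0.01  0.  ] turn 0.01
```

```bash
python3 -m creep '[[0,0,0.02,0,0],[0,0,0,0,0],[0,0,0,0,0.56],[0,0,0,0,0.62],[0,0,0,0,0.7],[0,0,0,0,0.8],[0,0,-0.4,0,0.8],[0,0,-0.8,0,0.9],[0,0,-1,0,1],[0,0,-1,0,1],[0,0,-1,0,1],[0,0,0,0,1]]'; python3 -m creep '[[-0.1,-0.9,-0.3,0,1],[-0.1,-0.9,-0.3,0,1],[-0.1,-0.9,-0.3,0,1],[-0.1,-0.9,-0.3,0,1],[-0.1,-0.9,0,0,1],[0,0,0,0,1],[0,0,0,0,1],[0,0,0,0,1]]'
python3 - <<'E'
from h import *
d=grab('top','top9.png');s=grab('scene','scene9.png');a=cv2.resize(s['pixels'][80:330,190:440],(600,600));cv2.imwrite('pics/fin.png',a)
for d in (d,s):
  P=cloud(d)
  for n,x,y,lo,hi in [('mill',.599,-.102,.13,.19),('shaker',.5033,-.0893,.095,.11),('lemon',.6124,-.0063,.025,.07),('garlic',.5165,.0065,.025,.07),('lime',.6186,.2958,.01,.06),('timer',.4375,.429,.02,.065)]:
    p=P[(np.hypot(P[...,0]-x,P[...,1]-y)<.045)&(P[...,2]>lo)&(P[...,2]<hi)]
    if len(p): a,b=p.min(0),p.max(0);print(n,len(p),((a+b)/2-[x,y,0]).round(4),'top',b[2].round(3),'ext',(b-a).round(3))
to(.599,-.102,.130,82.5)
E
```

```text
clock: 38.88
position: [0.5998, -0.1013, 0.3017]
ee_rot: [0.203, 3.128, 0.0]
force: [-0.5, 0.8, -0.7]
width: 0.999
gripper_force: 0.0
clock: 39.88
position: [0.5948, -0.2818, 0.3452]
ee_rot: [-0.201, -3.135, -0.001]
force: [-0.7, 0.3, 0.3]
width: 1.002
gripper_force: 0.0
mill 436 [-0.0015  0.0008  0.1553] top 0.18 ext [0.048 0.049 0.05 ]
shaker 419 [-0.0007  0.0009  0.1007] top 0.106 ext [0.05  0.051 0.011]
lemon 454 [-0.002   0.0005  0.0441] top 0.061 ext [0.051 0.068 0.035]
garlic 383 [-0.0006 -0.002   0.0451] top 0.063 ext [0.053 0.052 0.036]
lime 283 [-0.0019 -0.0016  0.0346] top 0.049 ext [0.044 0.047 0.03 ]
timer 621 [ 0.0004 -0.0067  0.0407] top 0.061 ext [0.062 0.061 0.04 ]
mill 292 [-0.0033  0.0058  0.1534] top 0.177 ext [0.047 0.044 0.046]
shaker 224 [-0.0006  0.0033  0.0997] top 0.104 ext [0.049 0.052 0.009]
lemon 329 [-0.0031  0.0047  0.0422] top 0.059 ext [0.051 0.063 0.034]
garlic 286 [-0.0016  0.0029  0.0443] top 0.064 ext [0.052 0.051 0.039]
lime 333 [-0.0032  0.0015  0.0301] top 0.049 ext [0.043 0.048 0.038]
timer 880 [-0.0017 -0.0007  0.0401] top 0.06 ext [0.063 0.062 0.04 ]
at [ 0.5949 -0.2821  0.3453] closing yaw 82.7 tilt 0.000 t 39.98 w 1.001 gf 0.0 j1 0.83 j7 1.50
  shift now-axes [0.47 4.48 5.38] after-turn axes [0.49 4.48 5.38] turn 0.04
```

View pics/fin.png

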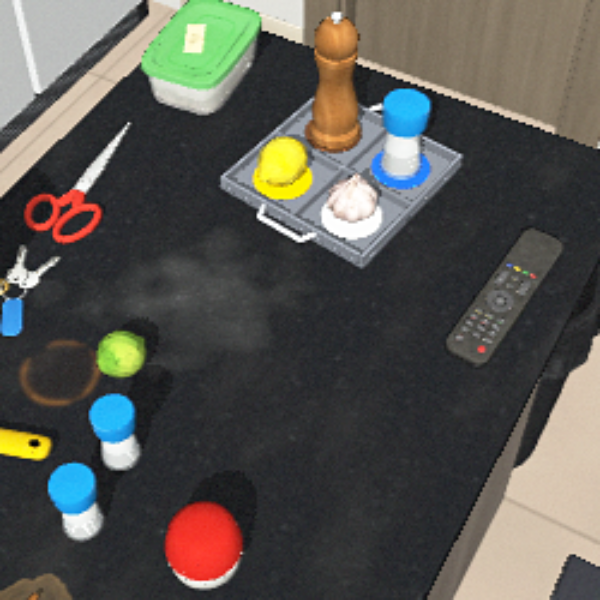

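View pics/top9.png

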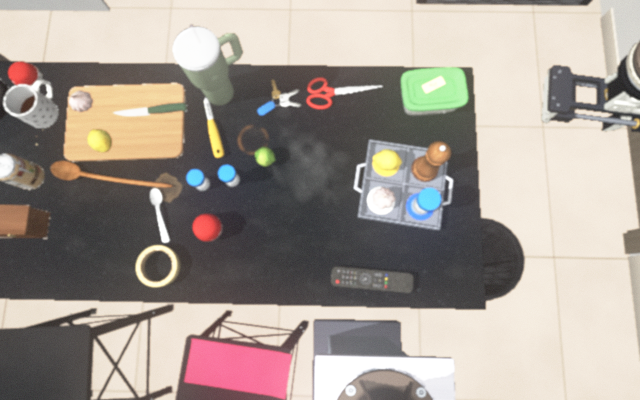

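All four things stand on their own pads: mill (338,85), shaker (405,140), lemon (283,165) and garlic (352,200) in the crop. In the top view the lime (265,157) and timer (208,227) are unmoved and the arm is clear.

```bash
python3 -c "
from cell import sign_off
print(sign_off())"
```

```text
the job is handed in; nothing more can be done
None
```

The job is handed in: shaker, mill, lemon and garlic stand upright on the blue, brown, yellow and white pads, each measured within about 7 mm of its pad centre, and the lime and timer were not moved; sign-off returned no verdict.

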